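# Clip the chamber slide onto the viewing stage

### The arm

A 7-joint arm with a two-finger parallel gripper is mounted at the origin on the work surface. World frame = base frame: x ahead of the robot, y to its left, z up, the work surface at z = 0. Lengths are in mm, angles in rad, forces in N, time in s.
With the tool pointing down it reaches from about 400 to 875 mm from the base axis. Payload 19.3 kg.
Tool frame: the origin (TCP) lies between the finger pads; the fingertips stand 8 mm ahead of it and the grasp point (between the pads) lies 11 mm behind it; z points along the fingers, y is the direction in which the jaws open and shut (so a half turn about z gives the same grasp; the last joint's range is limited). The gripper opens to 85 mm and grips with 20 to 120 N. Pads are 22 mm wide; open, the fingers measure 114 mm over their backs; the gripper's body (76 mm by 85 mm) begins 54 mm behind the grasp point. The pads swing forward as they close: fully open they stand 13 mm farther back than shut.
Start: joints at [1.093, 0.521, -0.036, 1.599, 0.021, 1.021, -0.113], TCP at [247.841, -573.75, 239.291] pointing down, gripper open.
Joint ranges: [-2.91, 2.91], [-0.3, 2.13], [-1.5, 1.42], [0.17, 2.43], [-1.26, 4.41], [0.16, 1.93], [-2.52, 2.52]. Speed limits (rad/s): [1.89, 1.89, 2.39, 2.39, 3.01, 3.01, 3.01].

### API

Orientations are given as [roll, pitch, yaw] about the fixed x, y, z axes, in that order (R = Rz(yaw) Ry(pitch) Rx(roll)).
In Python, from cell import * gives the robot as it stands.
- The arm moves only by the tool carry_out, never from a script. Its argument "deltas" is a list of rows, each a list of 3 entries, a list of its own where there are three numbers: the shift along the tool's x, y, z in units of 30 mm (1.0 is 30 mm), then the turn, a rotation vector about the tool's x, y, z in units of 5 degrees (1.0 is 5 degrees), then the closure in counts, from 0 (fully open) to 255 (shut). In form: [[[dx, dy, dz], [rx, ry, rz], hand], ...]. A call has 1 to 5 rows; each row is the pose to reach, as a shift and turn from the pose commanded when the call began, along the tool's axes at that moment; what a row does not reach only later rows make up. A row lasts 1/10 s, in which the tool goes at most 50 mm and 8.59 degrees, less where a joint would pass 70% of its speed; a pose out of reach is approached as far as the arm can. A call with a gripper value outside its range is refused whole. The fingers move at their own pace and stop on an object; "squeeze" is the grip in N (left out, the last holds). Time passes only in rows, so rows that repeat a pose let the fingers close. It gives the time, the measured TCP pose, the force and the opening at its end, in the units of the state.
- get_obs(): the state, without advancing time (a new reading comes with each control period).
- capture(name): name is "scene" or "top"; returns (picture, depth): 480x640x3 uint8, blue, green, red; 480x640 float32, mm along the optical axis (not along the pixel's ray), 0 where there is no reading.
- camera_info(name): a dict with "fx", "fy", "cx", "cy" (pixels), "R" (3x3) and "t" (3): a world point X has camera coordinates R X + t. Camera axes: x right, y down, z forward; pixel columns grow to the right and rows downward; lengths in mm; the calibration is good to about 2 mm. A picture is of the moment at which its call begins. camera_info takes no time and is no camera call.
- sign_off(): hands the job in, once; it reports no verdict.
The state is a dict: "time_s": time; "qpos": joint angles; "joint_vel": joint speeds; "joint_torque": joint torques, N m; "tcp_pos": TCP position; "eef_rot": TCP orientation; "force": force on the tool from outside, world axes, zero at the start; "wrist_torque": the same for the moment, N m; "finger_gap": opening from 0.0 (shut) to 1.0 (fully open).
Only numpy, scipy, OpenCV 4.12 (cv2) and the standard library are available. Lean on these libraries where they do the work, as an engineer would, in place of code of your own. Each camera call takes 0.05 s, during which the arm holds its last target. There are 200 camera calls.

### The job

Lift the spring clip of the grey viewing stage fully open, where it stays by itself, then take the glass chamber slide (the long one with the white block of wells) and slide its bare glass end beneath the open clip, so that the slide lies flat and square on the stage with the block of wells over the pale window. Then lower the clip onto the bare glass and let go.

Things in the scene. Friction and masses are not known exactly. Their poses are not given: they have to be found in the camera images.
- slide_wells (a point): Loose chamber slide, 40 g: clear-glass plate 80 x 30 x 4 mm; on one half a white block of wells, 40 long x 28 wide x 10 mm high (top 14 mm above the underside); the other 40 mm is bare. Point: centre of the block, 9 mm above the underside; x towards the bare end (plate ends 60 mm ahead, 20 mm behind), z up. Pinch the block across y. Nearby: a 50 mm square slab and a round dish, not wanted.
- seat (a point): Fixed grey stage, 170 x 110 mm, top 14 mm above the bench. Point: centre of its pale window (44 x 34 mm), level with the top; x towards the clip's hinge, z up. The wells go over it, slide's x along this x. Along +x from here: closed clip's foot at 38 to 46 mm, two hinge lugs (22 mm high) from 72 mm on, so a seated slide ends 12 mm short of them; hinge axis (along y) at 82 mm, 14 mm up.
- clip (a joint): Angle of the steel spring clip, rad: 0 shut on the bare stage (its start), growing as it is lifted, to a stop at 1.7, just past upright. Resting on the 4 mm glass it reads about 0.08. Lifting takes under 2 N at the ball. Left above about 1.1 it stays open (its weight is past the hinge); left below about 0.8 it swings shut by itself and presses with up to 1 N.
- clip_ball (a point): Centre of the black 16 mm ball on a thin stem on top of the clip arm (50 x 16 mm): the clip's grip. Pinch it from above, fingers closing along y (the hinge axis); it can turn in the fingers. It moves on a 45 mm circle about the hinge axis: shut, it is 34 mm from the axis towards the window and 30 mm above the axis; at 1.7 rad 34 mm beyond the axis and 30 mm above it.
Things that resemble listed ones, but are neither listed nor needed, are in the scene too. What is shaped like the part that bears seat but orange or pink is not meant.

How it is judged (in metres and radians):
On the way, in this order (a step that is already met when the one before it is completed fails the run):
1. the clip is lifted open (value of joint clip above 1 rad), for 0.2 s.
2. the slide lies on the stage, wells over the window, bare end beneath the clip, which is still open (x of slide_wells in the frame of seat between -0.012 and 0.012 m and y of slide_wells in the frame of seat between -0.012 and 0.012 m and z of slide_wells in the frame of seat between 0.004 and 0.015 m and angle between the x axis of slide_wells and the x axis of seat, either way round below 0.2 rad and value of joint clip above 0.9 rad), for 0.2 s.
At the end, for the whole second after the job is handed in: The slide lies flat on the stage, bare end towards the hinge, centre of its wells within 12 mm of the window centre along the stage's x and y, 4 to 15 mm above its top, lengths aligned within 0.2 rad, tilt under 0.1 rad; the clip is down on the glass (0.03 to 0.16 rad) and at rest (x of slide_wells in the frame of seat between -0.012 and 0.012 m and y of slide_wells in the frame of seat between -0.012 and 0.012 m and z of slide_wells in the frame of seat between 0.004 and 0.015 m and angle between the x axis of slide_wells and the x axis of seat, either way round below 0.2 rad and angle between slide_wells's own z axis and vertical below 0.1 rad and value of joint clip between 0.03 and 0.16 rad and velocity of joint clip between -0.1 and 0.1 rad/s); the robot touches nothing.
It also fails if it takes over 61 s, if anything falls off the work surface, if the arm or the gripper's body presses on something with over 40 N, if the wrist force passes 120 N, or if a joint passes its speed limit or range.

## Working session

There is one attempt and no reset: what is moved stays moved. The work goes in short steps, Python scripts to look and compute and a tool call to move; the robot and the scene stay as the last step left them, time stands still between calls to the robot, and variables do not carry over. Pictures are saved under pics/ and viewed, about 8 in all and at most 12, crops included, and the job is handed in when it is done.

Besides the shell and the picture viewer there is one more tool, called after "Request:" as name(argument=value, ...) on one line, values as JSON. carry_out: Moves the arm, as the interface text tells. Its arguments: {"type":"object","properties":{"deltas":{"type":"array"},"squeeze":{"type":"number"}},"required":["deltas"]}

```bash
ls; mkdir -p pics
python3 - <<'E'
from cell import *
import cv2,numpy as np
o=get_obs();print(o)
for n in("scene","top"):
    p,d=capture(n);cv2.imwrite(f"pics/{n}0.png",p);np.save(f"pics/{n}0.npy",d);print(n,camera_info(n))
E
```

```text
pics
{'time_s': 0.0, 'qpos': array([ 1.09276676,  0.52199934, -0.0363293 ,  1.599989  ,  0.02115739,
        1.0211526 , -0.11278103]), 'joint_vel': array([ 2.95491114e-03,  1.04619057e-03,  2.53405919e-04,  6.68071964e-04,
       -3.46112648e-04,  5.57317024e-05, -6.57210226e-04]), 'joint_torque': array([ 1.81616742e-03, -9.27096248e+01,  1.98114976e+00, -3.69940102e+01,
        1.78328273e-02,  8.09584104e-03,  3.66630877e-05]), 'tcp_pos': array([ 247.72906684, -573.43922281,  238.74166407]), 'eef_rot': array([-3.14042835e+00,  4.79278101e-05,  4.07817617e-01]), 'force': array([-0.76187572, -0.03860792, -0.58916722]), 'wrist_torque': array([ 0.01579303,  0.02061242, -0.00715314]), 'finger_gap': 0.9969230218580892}
scene {'fx': 509.331808354288, 'fy': 509.331808354288, 'cx': 312.4291036831226, 'cy': 242.96203790690657, 'R': array([[-0.49897421,  0.86659948, -0.00548449],
       [ 0.53370448,  0.30230016, -0.78979373],
       [-0.68277687, -0.3970138 , -0.61334801]]), 't': array([ 171.09155685, -195.30294207, 1323.15872869])}
top {'fx': 578.2240909015644, 'fy': 578.2240909015644, 'cx': 321.7438881360892, 'cy': 235.14774282582317, 'R': array([[-0.02256403, -0.99919736, -0.03309819],
       [-0.98014715,  0.02863269, -0.1961931 ],
       [ 0.19698332,  0.02801419, -0.98000652]]), 't': array([  88.53029874,  443.87250534, 1037.58903855])}
```

View pics/top0.png

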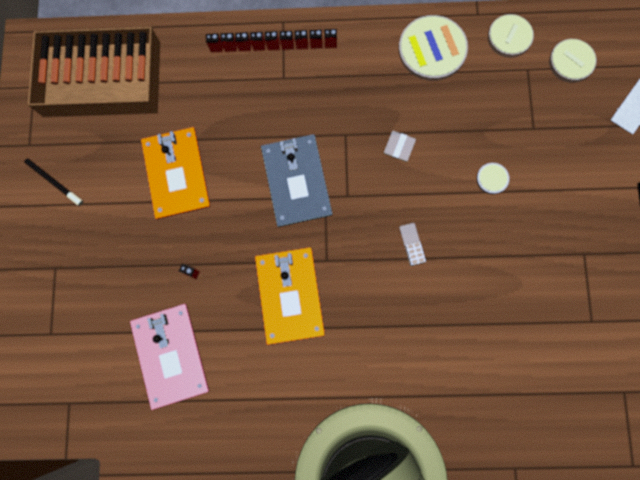

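View pics/scene0.png

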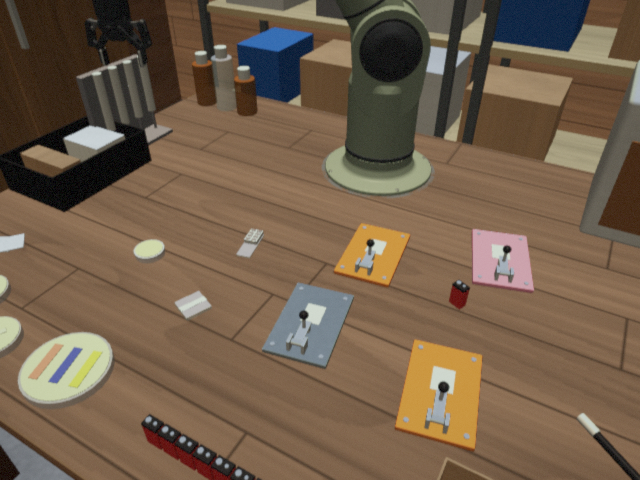

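The top view shows the grey stage centred near (297,181), with its window at (298,187), its ball at (290,157) and the hinge towards the top. The chamber slide has its wells at (415,254) and its bare end at (408,230). In the scene view the stage window is at (314,314) and the wells at (254,236).

```bash
cat > h.py <<'E'
import cv2,numpy as np
from cell import *
def unproj(n,uv,z):
    c=camera_info(n);R=np.array(c['R']);t=np.array(c['t'])
    uv=np.atleast_2d(uv).astype(float)
    r=np.c_[(uv[:,0]-c['cx'])/c['fx'],(uv[:,1]-c['cy'])/c['fy'],np.ones(len(uv))]@R
    o=-R.T@t
    return o+r*((z-o[2])/r[:,2])[:,None]
def proj(n,X):
    c=camera_info(n);p=np.atleast_2d(X)@np.array(c['R']).T+c['t']
    return np.c_[p[:,0]/p[:,2]*c['fx']+c['cx'],p[:,1]/p[:,2]*c['fy']+c['cy']]
def blob(mask,near):
    n,l,s,c=cv2.connectedComponentsWithStats(mask.astype(np.uint8))
    i=1+np.argmin(np.hypot(*(c[1:]-near).T)+1e3*(s[1:,4]<15))
    return l==i
def rect(n,m,z):
    v,u=np.nonzero(m);P=unproj(n,np.c_[u,v],z)[:,:2]
    return P.mean(0),cv2.minAreaRect(P.astype(np.float32)),len(u)
E
python3 - <<'E'
from h import *
seeds={'top':dict(win=(298,187),wells=(415,254),stage=(297,181)),'scene':dict(win=(314,314),wells=(254,236),stage=(309,322))}
for n in seeds:
    p=cv2.imread(f'pics/{n}0.png').astype(int);s=seeds[n];b,g,r=p[...,0],p[...,1],p[...,2]
    white=p.min(2)>165
    grey=(b>r+8)&(p.max(2)<170)&(b>60)
    print(n,[p[int(v[1]),int(v[0])] for v in s.values()])
    print('win',rect(n,blob(white,s['win']),14)); print('wells',rect(n,blob(white,s['wells']),14)); print('stage',rect(n,blob(grey,s['stage']),14))
p=cv2.imread('pics/top0.png');q=cv2.imread('pics/scene0.png')
f=lambda a:cv2.resize(a,(400,480),interpolation=cv2.INTER_CUBIC)
cv2.imwrite('pics/c1.png',np.hstack([f(p[130:232,255:340]),f(p[216:276,390:440])]))
d=np.load('pics/top0.npy');print(d[187,298],d[250,350])
E
```

```text
top [array([237, 226, 216]), array([231, 213, 206]), array([237, 227, 215])]
win (array([551.08690014, 123.72791939]), ((551.0607299804688, 123.63404083251953), (44.349647521972656, 34.13080596923828), 11.42033863067627), 376)
wells (array([429.56335146, -95.36812823]), ((430.3773193359375, -95.75108337402344), (75.32693481445312, 27.901504516601562), 13.5570650100708), 527)
stage (array([563.51208537, 126.12242827]), ((566.0654296875, 126.59591674804688), (170.461181640625, 108.5020523071289), 10.933016777038574), 3880)
scene [array([207, 217, 209]), array([152, 161, 165]), array([187, 180, 169])]
win (array([548.2143478 , 122.36938672]), ((555.9642944335938, 121.70899963378906), (59.39378356933594, 34.094810485839844), 11.222023010253906), 321)
wells (array([ 413.22606779, -103.95089448]), ((412.17340087890625, -103.34788513183594), (33.53202438354492, 11.029119491577148), 15.061457633972168), 35)
stage (array([570.90823177, 126.50396758]), ((567.02099609375, 124.00357055664062), (168.50408935546875, 107.6571273803711), 11.103784561157227), 3667)
1135.3835 1124.1119
```

View pics/c1.png

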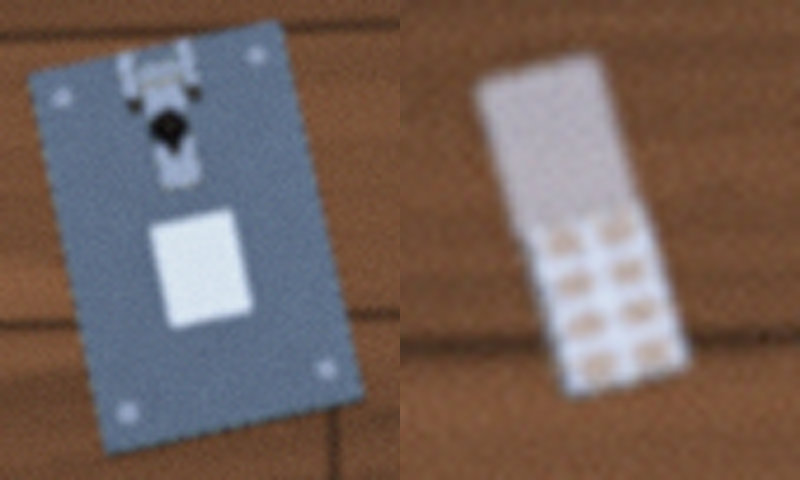

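Run:
```python
from h import *
c=camera_info('top');print('cam',-np.array(c['R']).T@c['t'])
px=lambda x,y:(390+(x-400)/8,216+y/8)
a=unproj('top',[px(630,380)],0)[0];b=unproj('top',[px(537,70)],4)[0]
d=b-a;print(a,b,np.hypot(*d[:2]),np.degrees(np.arctan2(d[1],d[0])))
l=unproj('top',[px(475,88),px(600,56)],4);e=l[0]-l[1];print(np.hypot(*e[:2]),np.degrees(np.arctan2(-e[0],e[1])))
print('block edge',unproj('top',[px(585,214)],14))
u=d[:2]/np.hypot(*d[:2]);print('centre from b',b[:2]-60*u,'from a',a[:2]+20*u)
print('ball px',proj('top',[[598.1,133,58]]),proj('scene',[[598.1,133,58]]))
# depth top of block
D=np.load('pics/top0.npy')
for u_,v_ in[(290,157),(411,236),(415,253)]:
  R=np.array(c['R']);r=np.array([(u_-c['cx'])/c['fx'],(v_-c['cy'])/c['fy'],1])*D[v_,u_];print(R.T@(r-c['t']))
```

```text
cam [ 232.6702437    46.68275827 1106.85893658]
[ 394.09568202 -107.04037079    0.        ] [470.10299175 -88.22168537   4.        ] 78.30232469045903 13.906234935436029
31.426878658168953 12.95544463811634
block edge [[432.39824788 -96.61015832  14.        ]]
centre from b [ 411.86157169 -102.64170584] from a [ 413.50948871 -102.2336973 ]
ball px [[290.38627507 156.50240462]] [[304.78351931 315.87448423]]
[594.32461296 133.07917094  66.07536531]
[447.18635422 -94.25618319   6.2131242 ]
[412.84279663 -99.42877388  11.56639085]
```

```bash
cat >> h.py <<'E'
from scipy.spatial.transform import Rotation as Ro
S0=np.array([551,123.7,14]);YS=0.194
def seat(x,y,z): return S0+[x*np.cos(YS)-y*np.sin(YS),x*np.sin(YS)+y*np.cos(YS),z]
def delta(X,yaw,roll=np.pi):
    o=get_obs();R0=Ro.from_euler('xyz',o['eef_rot']);R1=Ro.from_euler('xyz',[roll,0,yaw])
    print('t',o['time_s'],'pos',o['tcp_pos'].round(1),'rot',o['eef_rot'].round(3),'F',o['force'].round(1),'gap',round(o['finger_gap'],3))
    print('shift',(R0.inv().apply(np.array(X)-o['tcp_pos'])/30).round(3),'turn',(np.degrees((R0.inv()*R1).as_rotvec())/5).round(2))
E
python3 - <<'E'
from h import *
print(seat(48,0,44),proj('top',[seat(48,0,44)]))
delta(seat(48,0,44+72),YS)
E
```

```text
[598.09956539 132.95369875  58.        ] [[290.41050949 156.50183399]]
t 0.1 pos [ 247.7 -573.5  238.8] rot [-3.141  0.     0.408] F [-0.4 -0.1  0.1] gap 1.001
shift [ 20.061 -16.982   3.642] turn [-0.01  0.    2.45]
```

Request:
carry_out(deltas=[[[20.05,-17,3.6],[0,0,2.45],0],[[20.05,-17,3.6],[0,0,2.45],0],[[20.05,-17,3.6],[0,0,2.45],0],[[20.05,-17,3.6],[0,0,2.45],0],[[20.05,-17,3.6],[0,0,2.45],0]], squeeze=20)

```text
time_s: 0.6
tcp_pos: [358.2, -349.9, 205.1]
eef_rot: [-3.142, 0.0, 0.194]
force: [1.6, -0.0, -0.1]
finger_gap: 1.002
```

```bash
python3 -c "
from h import *
delta(seat(48,0,116),YS);print(get_obs()['qpos'])"
```

```text
t 0.6 pos [ 358.2 -349.9  205.1] rot [-3.142  0.     0.194] F [ 1.6 -0.  -0.1] gap 1.002
shift [ 10.948 -14.252   2.503] turn [-0.  0. -0.]
[ 0.68995066  0.37033629 -0.04423334  1.95676538  0.02195847  0.81502178
 -0.74332483]
```

Request:
carry_out(deltas=[[[10.9,-14.2,2.0],[0,0,0],0],[[10.9,-14.2,2.0],[0,0,0],0],[[10.9,-14.2,2.0],[0,0,0],0],[[10.9,-14.2,2.0],[0,0,0],0],[[10.9,-14.2,2.0],[0,0,0],0]])

```text
time_s: 1.1
tcp_pos: [468.7, -127.3, 177.4]
eef_rot: [-3.142, 0.0, 0.194]
force: [1.0, -0.8, 0.1]
finger_gap: 1.001
```

```bash
python3 -c "
from h import *
delta(seat(48,0,116),YS)"
```

```text
t 1.1 pos [ 468.7 -127.3  177.4] rot [-3.142  0.     0.194] F [ 1.  -0.8  0.1] gap 1.001
shift [ 5.904 -7.682  1.58 ] turn [-0.  0. -0.]
```

Request:
carry_out(deltas=[[[5.9,-7.7,1.4],[0,0,0],0],[[5.9,-7.7,1.4],[0,0,0],0],[[5.9,-7.7,1.4],[0,0,0],0],[[5.9,-7.7,1.4],[0,0,0],0],[[5.9,-7.7,1.4],[0,0,0],0]])

```text
time_s: 1.6
tcp_pos: [578.5, 94.4, 141.4]
eef_rot: [3.141, 0.0, 0.194]
force: [0.5, -1.0, -0.4]
finger_gap: 1.0
```

```bash
python3 -c "
from h import *
delta(seat(48,0,116),YS)"
```

```text
t 1.6 pos [578.5  94.4 141.4] rot [3.141 0.    0.194] F [ 0.5 -1.  -0.4] gap 1.0
shift [ 0.89  -1.134  0.379] turn [ 0.  0. -0.]
```

Request:
carry_out(deltas=[[[0.89,-1.13,0.4],[0,0,0],120],[[0.89,-1.13,0.4],[0,0,0],120],[[0.89,-1.13,0.4],[0,0,0],120]])

```text
time_s: 1.9
tcp_pos: [597.2, 131.6, 129.0]
eef_rot: [3.141, 0.002, 0.196]
force: [0.4, -0.9, -0.5]
finger_gap: 0.533
```

Run:
```python
from h import *
p,d=capture('scene');q,_=capture('top')
f=lambda a:cv2.resize(a,(400,480),interpolation=cv2.INTER_CUBIC)
cv2.imwrite('pics/a.png',np.hstack([f(p[210:360,245:370]),f(q[110:230,240:340])]))
delta(seat(48,0,36),YS)
print(proj('scene',[get_obs()['tcp_pos'],seat(48,0,44)]),proj('top',[get_obs()['tcp_pos']]))
```

```text
t 2.0 pos [597.5 129.7 129.9] rot [3.141e+00 1.000e-03 1.930e-01] F [ 0.2  0.1 -0.5] gap 0.532
shift [ 0.043 -0.104  2.663] turn [ 0.01  0.01 -0.01]
[[302.45686287 282.06856691]
 [304.75909685 315.864067  ]] [[288.76274271 143.5003347 ]]
```

View pics/a.png

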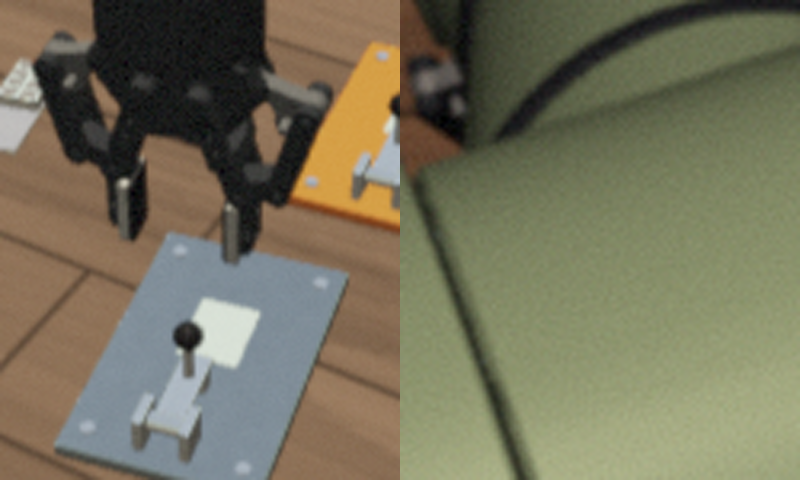

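The crop shows the open fingers straddling the ball. The ball is at scene pixel (303,315), against (305,316) predicted, so I'm going down to it.

Request:
carry_out(deltas=[[[0.05,-0.1,1.3],[0,0,0],120],[[0.05,-0.1,2.0],[0,0,0],120],[[0.05,-0.1,2.65],[0,0,0],120],[[0.05,-0.1,2.65],[0,0,0],120],[[0.05,-0.1,2.65],[0,0,0],120]])

```text
time_s: 2.5
tcp_pos: [598.7, 133.2, 51.2]
eef_rot: [3.141, -0.0, 0.193]
force: [-0.9, -0.2, 0.8]
finger_gap: 0.526
```

Run:
```python
from h import *
delta(seat(48,0,36),YS)
p,d=capture('scene')
cv2.imwrite('pics/b.png',cv2.resize(p[240:360,245:370],(500,480),interpolation=cv2.INTER_CUBIC))
```

```text
t 2.5 pos [598.7 133.2  51.2] rot [ 3.141 -0.     0.193] F [-0.9 -0.2  0.8] gap 0.526
shift [-0.022  0.004  0.038] turn [ 0.   -0.   -0.01]
```

View pics/b.png

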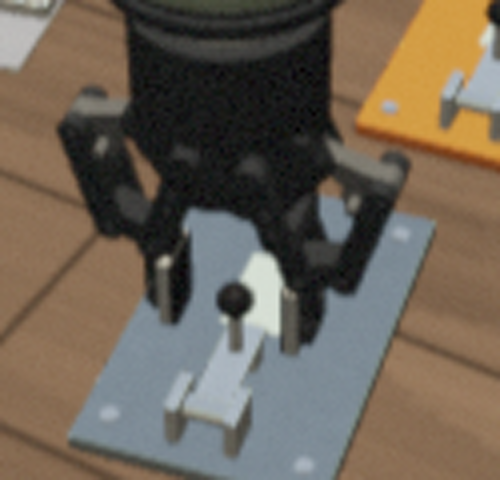

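The pads straddle the ball, which is at crop (235,300). I'm closing on it.

Request:
carry_out(deltas=[[[0,0,0.03],[0,0,0],255],[[0,0,0.03],[0,0,0],255],[[0,0,0.03],[0,0,0],255],[[0,0,0.03],[0,0,0],255],[[0,0,0.03],[0,0,0],255]])

```text
time_s: 3.05
tcp_pos: [599.0, 132.5, 50.2]
eef_rot: [3.14, -0.0, 0.193]
force: [0.0, -8.4, 3.7]
finger_gap: 0.161
```

Run:
```python
from h import *
delta(seat(48,0,36),YS)
# arc deltas, tool x = seat x, tool z = down
a0=np.arctan2(30,-34)
for th in np.arange(.1,1.66,.1):
    a=a0-th;print(round(th,2),((45.34*np.cos(a)+34)/30).round(2),(-(45.34*np.sin(a)-30)/30).round(2))
```

```text
t 3.05 pos [599.  132.5  50.2] rot [ 3.14  -0.     0.193] F [ 0.  -8.4  3.7] gap 0.161
shift [-0.028 -0.02   0.007] turn [ 0.02 -0.   -0.01]
0.1 0.11 -0.11
0.2 0.22 -0.21
0.3 0.35 -0.29
0.4 0.48 -0.36
0.5 0.62 -0.42
0.6 0.76 -0.47
0.7 0.91 -0.49
0.8 1.06 -0.51
0.9 1.21 -0.51
1.0 1.36 -0.49
1.1 1.51 -0.46
1.2 1.65 -0.42
1.3 1.79 -0.36
1.4 1.93 -0.29
1.5 2.05 -0.2
1.6 2.17 -0.1
```

Request:
carry_out(deltas=[[[0.11,0.03,-0.11],[0,0,0],255],[[0.22,0.03,-0.21],[0,0,0],255],[[0.35,0.03,-0.29],[0,0,0],255],[[0.48,0.03,-0.36],[0,0,0],255],[[0.62,0.03,-0.42],[0,0,0],255]])

```text
time_s: 3.55
tcp_pos: [617.2, 135.9, 62.5]
eef_rot: [3.141, 0.0, 0.193]
force: [-0.7, -5.1, -2.2]
finger_gap: 0.164
```

Run:
```python
from h import *
delta(seat(48+18.6,0,36+12.6),YS)
p,d=capture('scene')
cv2.imwrite('pics/c.png',cv2.resize(p[240:360,245:370],(500,480),interpolation=cv2.INTER_CUBIC))
```

```text
t 3.55 pos [617.2 135.9  62.5] rot [3.141 0.    0.193] F [-0.7 -5.1 -2.2] gap 0.164
shift [-0.025 -0.025 -0.005] turn [ 0.01  0.   -0.01]
```

View pics/c.png

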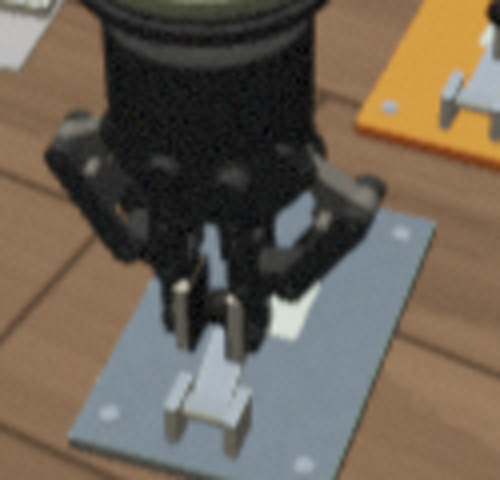

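The ball is held between the pads at crop (217,308) and the arm is tilting up. I'll continue along the arc.

Request:
carry_out(deltas=[[[0.14,0.02,-0.05],[0,0,0],255],[[0.29,0.03,-0.07],[0,0,0],255],[[0.44,0.03,-0.09],[0,0,0],255],[[0.59,0.03,-0.09],[0,0,0],255],[[0.74,0.03,-0.07],[0,0,0],255]])

```text
time_s: 4.1
tcp_pos: [639.7, 140.3, 64.5]
eef_rot: [3.142, -0.001, 0.194]
force: [-1.6, -2.6, 6.7]
finger_gap: 0.167
```

Request:
carry_out(deltas=[[[0.15,0,0.03],[0,0,0],255],[[0.29,0,0.07],[0,0,0],255],[[0.43,0,0.13],[0,0,0],255],[[0.57,0,0.2],[0,0,0],255],[[0.69,0,0.29],[0,0,0],255]])

```text
time_s: 4.6
tcp_pos: [660.5, 144.3, 55.9]
eef_rot: [3.142, -0.002, 0.194]
force: [1.9, -3.3, 6.0]
finger_gap: 0.162
```

Request:
carry_out(deltas=[[[0.08,0,0.07],[0,0,0],255],[[0.09,0,0.07],[0,0,0],255]])

```text
time_s: 4.8
tcp_pos: [663.4, 144.9, 53.6]
eef_rot: [-3.142, -0.002, 0.194]
force: [3.7, -4.2, 5.1]
finger_gap: 0.159
```

Run:
```python
from h import *
delta(seat(48+66,0,36+1.5),YS)
p,d=capture('scene')
cv2.imwrite('pics/d.png',cv2.resize(p[240:360,235:360],(500,480),interpolation=cv2.INTER_CUBIC))
```

```text
t 4.8 pos [663.4 144.9  53.6] rot [-3.142e+00 -2.000e-03  1.940e-01] F [ 3.7 -4.2  5.1] gap 0.159
shift [-0.013 -0.029  0.071] turn [-0.   -0.03 -0.  ]
```

View pics/d.png

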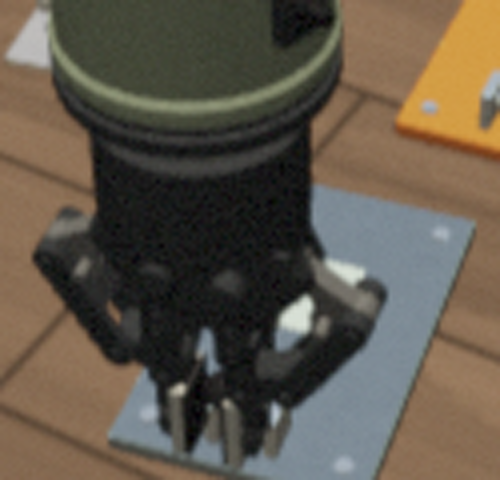

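The clip arm looks upright behind the fingers, with the ball held at about crop (205,415). I'll release it and rise.

Request:
carry_out(deltas=[[[0,0,0],[0,0,0],120],[[0,0,0],[0,0,0],120],[[0,0,0],[0,0,0],120],[[0,0,-0.5],[0,0,0],120],[[0,0,-2.0],[0,0,0],120]])

```text
time_s: 5.35
tcp_pos: [659.8, 144.5, 111.2]
eef_rot: [3.141, 0.006, 0.194]
force: [0.2, -0.4, 1.6]
finger_gap: 0.524
```

Run:
```python
from h import *
# above slide, yaw 0.236
delta([412.6,-102.2,170],.236)
p,d=capture('scene')
cv2.imwrite('pics/e.png',cv2.resize(p[220:370,235:360],(500,600),interpolation=cv2.INTER_CUBIC))
```

```text
t 5.35 pos [659.8 144.5 111.2] rot [3.141 0.006 0.194] F [ 0.2 -0.4  1.6] gap 0.524
shift [-9.685  6.476 -1.897] turn [ 0.    0.07 -0.48]
```

View pics/e.png

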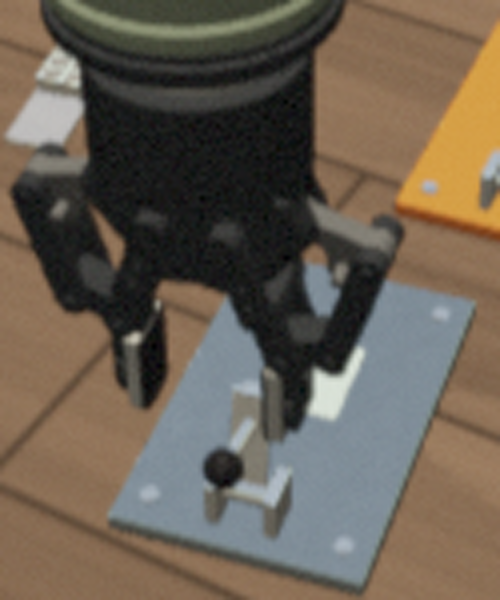

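The clip stands open by itself: its arm is upright and the ball is at crop (222,468) on the far side. Next is the slide.

Request:
carry_out(deltas=[[[-9.7,6.5,-1.9],[0,0,-0.48],60],[[-9.7,6.5,-1.9],[0,0,-0.48],60],[[-9.7,6.5,-1.9],[0,0,-0.48],60],[[-9.7,6.5,-1.9],[0,0,-0.48],60],[[-9.7,6.5,-1.9],[0,0,-0.48],60]])

```text
time_s: 5.9
tcp_pos: [486.0, -30.7, 154.9]
eef_rot: [3.141, -0.001, 0.236]
force: [0.5, -0.4, -0.1]
finger_gap: 0.768
```

Run:
```python
from h import *
delta([412.6,-102.2,110],.236)
```

```text
t 5.9 pos [486.  -30.7 154.9] rot [ 3.141e+00 -1.000e-03  2.360e-01] F [ 0.5 -0.4 -0.1] gap 0.768
shift [-2.94   1.745  1.492] turn [ 0.01 -0.02 -0.  ]
```

Request:
carry_out(deltas=[[[-2.7,1.6,1.4],[0,0,0],60],[[-2.7,1.6,1.4],[0,0,0],60],[[-2.7,1.6,1.4],[0,0,0],60],[[-2.7,1.6,1.4],[0,0,0],60],[[-2.7,1.6,1.4],[0,0,0],60]])

```text
time_s: 6.4
tcp_pos: [421.0, -94.6, 112.4]
eef_rot: [3.141, -0.002, 0.236]
force: [-0.2, 0.5, 1.0]
finger_gap: 0.765
```

Run:
```python
from h import *
delta([412.6,-102.2,16],.236)
p,d=capture('scene')
cv2.imwrite('pics/f.png',cv2.resize(p[190:275,205:305],(600,510),interpolation=cv2.INTER_CUBIC))
c,s=np.cos(.236),np.sin(.236)
P=[[412.6+c*x-s*y,-102.2+s*x+c*y,z] for x,y,z in[(60,15,4),(60,-15,4),(20,14,14),(20,-14,14),(-20,14,14),(-20,-14,14)]]
print(((proj('scene',P)-[205,190])*6).round())
```

```text
t 6.4 pos [421.  -94.6 112.4] rot [ 3.141e+00 -2.000e-03  2.360e-01] F [-0.2  0.5  1. ] gap 0.765
shift [-0.339  0.179  3.212] turn [ 0.   -0.02  0.01]
[[271. 403.]
 [189. 388.]
 [310. 309.]
 [234. 296.]
 [351. 243.]
 [277. 230.]]
```

View pics/f.png

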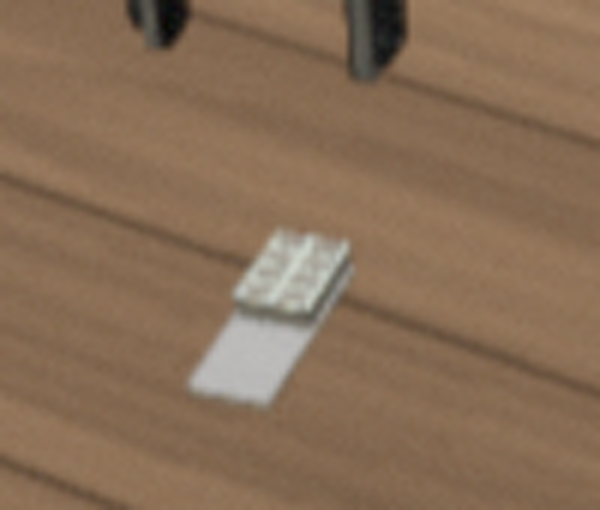

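The slide matches the model within a pixel: the far corners are at crop (190,388) and (270,405), predicted (189,388) and (271,403). The clear path down is between the fingers, so I'm descending.

Request:
carry_out(deltas=[[[-0.34,0.18,0.4],[0,0,0],60],[[-0.34,0.18,1.6],[0,0,0],60],[[-0.34,0.18,2.6],[0,0,0],60],[[-0.34,0.18,3.0],[0,0,0],60],[[-0.34,0.18,3.0],[0,0,0],60]])

```text
time_s: 6.95
tcp_pos: [411.2, -101.8, 20.4]
eef_rot: [-3.141, 0.002, 0.238]
force: [-1.1, 0.6, 0.5]
finger_gap: 0.766
```

Run:
```python
from h import *
delta([412.6,-102.2,12.5],.236)
```

```text
t 6.95 pos [ 411.2 -101.8   20.4] rot [-3.141e+00  2.000e-03  2.380e-01] F [-1.1  0.6  0.5] gap 0.766
shift [0.042 0.025 0.264] turn [-0.01  0.02  0.02]
```

Request:
carry_out(deltas=[[[0.03,0.02,0.26],[0,0,0],60],[[0.03,0.02,0.26],[0,0,0],120],[[0.03,0.02,0.26],[0,0,0],255],[[0.03,0.02,0.26],[0,0,0],255],[[0.03,0.02,0.26],[0,0,0],255]], squeeze=30)

```text
time_s: 7.45
tcp_pos: [412.5, -103.2, 14.4]
eef_rot: [3.141, -0.001, 0.236]
force: [-1.0, 1.7, 6.3]
finger_gap: 0.314
```

Request:
carry_out(deltas=[[[0,0,0],[0,0,0],255],[[0,0,0],[0,0,0],255]])

```text
time_s: 7.65
tcp_pos: [412.5, -103.2, 14.4]
eef_rot: [3.141, -0.001, 0.236]
force: [0.2, 0.7, 5.7]
finger_gap: 0.32
```

Run:
```python
from h import *
delta([412.6,-102.2,12.5],.236)
```

```text
t 7.65 pos [ 412.5 -103.2   14.4] rot [ 3.141e+00 -1.000e-03  2.360e-01] F [0.2 0.7 5.7] gap 0.32
shift [ 0.01  -0.03   0.064] turn [ 0.   -0.01 -0.  ]
```

Request:
carry_out(deltas=[[[0,0,-0.3],[0,0,0],255],[[0,0,-1.2],[0,0,0],255],[[0,0,-2.2],[0,0,0],255],[[0,0,-2.8],[0,0,0],255],[[0,0,-2.8],[0,0,0],255]])

```text
time_s: 8.15
tcp_pos: [413.2, -103.6, 100.5]
eef_rot: [3.14, -0.004, 0.235]
force: [-0.5, -0.6, -1.3]
finger_gap: 0.317
```

Run:
```python
from h import *
delta(seat(0,0,90),YS)
p,d=capture('scene')
cv2.imwrite('pics/g.png',cv2.resize(p[150:270,205:330],(500,480),interpolation=cv2.INTER_CUBIC))
```

```text
t 8.15 pos [ 413.2 -103.6  100.5] rot [ 3.14  -0.004  0.235] F [-0.5 -0.6 -1.3] gap 0.317
shift [ 6.233 -6.296 -0.103] turn [ 0.02 -0.05  0.47]
```

View pics/g.png

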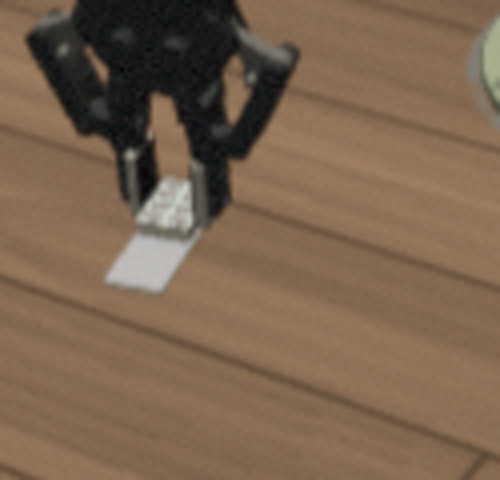

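The slide hangs level in the jaws with its bare end forward, at crop (135,285). Carrying it to above the stage.

Request:
carry_out(deltas=[[[0.7,-0.7,-0.1],[0,0,0.1],255],[[1.6,-1.6,-0.1],[0,0,0.2],255],[[2.6,-2.6,-0.1],[0,0,0.3],255],[[3.6,-3.6,-0.1],[0,0,0.4],255],[[4.5,-4.55,-0.1],[0,0,0.47],255]])

```text
time_s: 8.7
tcp_pos: [511.8, 62.9, 100.0]
eef_rot: [3.142, 0.001, 0.195]
force: [0.9, -0.8, -0.2]
finger_gap: 0.316
```

Request:
carry_out(deltas=[[[0.7,-0.7,0],[0,0,0],255],[[1.3,-1.3,0],[0,0,0],255],[[1.65,-1.68,0],[0,0,0],255],[[1.65,-1.68,0],[0,0,0],255],[[1.65,-1.68,0],[0,0,0],255]])

```text
time_s: 9.2
tcp_pos: [549.6, 119.3, 100.2]
eef_rot: [3.141, 0.001, 0.195]
force: [0.6, -0.5, -0.4]
finger_gap: 0.317
```

Run:
```python
from h import *
delta(seat(0,0,14.4),YS)
p,d=capture('scene')
cv2.imwrite('pics/h.png',cv2.resize(p[220:370,235:360],(500,600),interpolation=cv2.INTER_CUBIC))
z=get_obs()['tcp_pos'][2]-14.4-14
P=[seat(60,15,z+4),seat(60,-15,z+4),seat(20,14,z+14),seat(20,-14,z+14)]
print(((proj('scene',P)-[235,220])*4).round())
```

```text
t 9.2 pos [549.6 119.3 100.2] rot [3.141e+00 1.000e-03 1.950e-01] F [ 0.6 -0.5 -0.4] gap 0.317
shift [ 0.077 -0.135  2.392] turn [0.01 0.02 0.01]
[[304. 356.]
 [232. 339.]
 [334. 270.]
 [268. 255.]]
```

View pics/h.png

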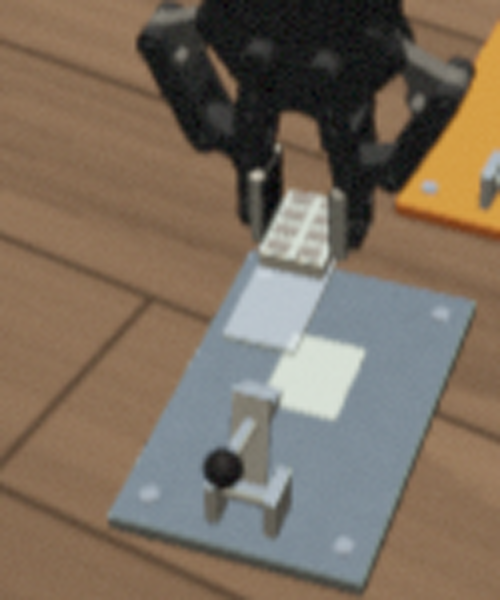

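The slide is square to the stage, with its bare corners at crop (222,338) and (295,350), and the clip is still open. Correct by about 4 mm in y and lower.

Request:
carry_out(deltas=[[[0.06,-0.12,0.3],[0,0,0],255],[[0.06,-0.12,1.0],[0,0,0],255],[[0.06,-0.12,1.7],[0,0,0],255],[[0.06,-0.12,2.1],[0,0,0],255],[[0.06,-0.12,2.15],[0,0,0],255]])

```text
time_s: 9.75
tcp_pos: [550.6, 123.6, 35.8]
eef_rot: [3.141, 0.002, 0.194]
force: [-11.5, -1.4, 31.1]
finger_gap: 0.311
```

```bash
python3 -c "
from h import *
delta(seat(0,0,14.4),YS)"
```

```text
t 9.75 pos [550.6 123.6  35.8] rot [3.141e+00 2.000e-03 1.940e-01] F [-11.5  -1.4  31.1] gap 0.311
shift [0.013 0.001 0.248] turn [0.   0.02 0.  ]
```

Run:
```python
from h import *
p,d=capture('scene');q,_=capture('top')
np.save('pics/i.npy',d)
a=cv2.resize(p[265:350,255:345],(540,510),interpolation=cv2.INTER_CUBIC)
b=cv2.resize(q[110:230,275:325],(212,510),interpolation=cv2.INTER_CUBIC)
cv2.imwrite('pics/i.png',np.hstack([a,b]))
def out(z):
    P=[seat(60,15,z+4),seat(60,-15,z+4),seat(20,14,z+14),seat(20,-14,z+14),seat(-20,-14,z+14),seat(-20,14,z+14)]
    print(((proj('scene',P)-[255,265])*6).round().tolist())
out(0);out(7.4)
print(get_obs()['force'],get_obs()['tcp_pos'])
```

```text
[[338.0, 450.0], [235.0, 424.0], [380.0, 323.0], [287.0, 300.0], [332.0, 207.0], [423.0, 228.0]]
[[337.0, 432.0], [234.0, 406.0], [380.0, 304.0], [286.0, 282.0], [332.0, 188.0], [423.0, 210.0]]
[-6.62038065  0.43652922 11.61112736] [550.64046047 123.62371281  36.20802014]
```

View pics/i.png

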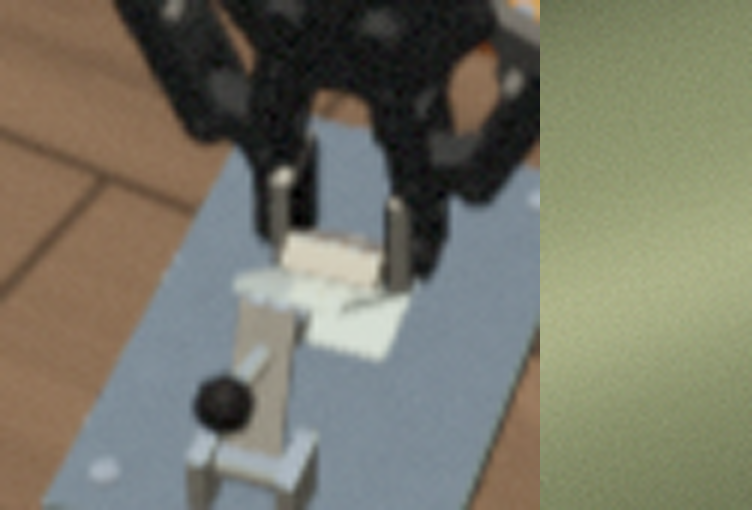

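The slide's bare end came down on the clip's foot and it has pitched up in the jaws. The block is at crop (330,258), the front edge is at the clip top near (240,285), and the clip is still upright with the ball at (222,402). My picture views are used up, so from here I'll measure numerically with depth. First back up.

Request:
carry_out(deltas=[[[0,0,-0.4],[0,0,0],255],[[-0.1,0,-1.0],[0,0,0],255],[[-0.5,0,-1.6],[0,0,0],255],[[-1.0,0,-1.6],[0,0,0],255],[[-1.2,0,-1.6],[0,0,0],255]])

```text
time_s: 10.35
tcp_pos: [515.4, 116.6, 85.2]
eef_rot: [3.141, -0.001, 0.194]
force: [0.1, -0.1, -0.9]
finger_gap: 0.315
```

```bash
cat >> h.py <<'E'
def cloud(n,d):
    c=camera_info(n);v,u=np.nonzero(d>0);D=d[v,u].astype(float)
    P=np.c_[(u-c['cx'])/c['fx']*D,(v-c['cy'])/c['fy']*D,D]
    W=(P-c['t'])@np.array(c['R'])-S0
    C,S=np.cos(YS),np.sin(YS)
    return np.c_[C*W[:,0]+S*W[:,1],-S*W[:,0]+C*W[:,1],W[:,2]],u,v
def profile(n,p,d,lo=-60,hi=130,ym=12,st=5):
    Q,u,v=cloud(n,d)
    for x in np.arange(lo,hi,st):
        k=(abs(Q[:,0]-x)<st/2)&(abs(Q[:,1])<ym)&(Q[:,2]<130)
        if k.sum():
            o=np.argsort(Q[k,2])[::-1][:60];print(x,[(round(Q[k][i,2]),round(Q[k][i,1]),int(p[v[k][i],u[k][i]].mean())) for i in o[::max(1,len(o)//6)]])
E
python3 - <<'E'
from h import *
a0=np.arctan2(30,-34)
for th in(1.2,1.3,1.4,1.5,1.6,1.7):
    a=a0-th;print(th,((proj('scene',[seat(82+45.34*np.cos(a),0,14+45.34*np.sin(a))])-[235,220])*4).round())
delta(seat(-35,0,60),YS)
p,d=capture('scene');cv2.imwrite('pics/j.png',p);np.save('pics/j.npy',d)
profile('scene',p,d)
E
```

```text
1.2 [[235. 450.]]
1.3 [[232. 461.]]
1.4 [[228. 472.]]
1.5 [[225. 483.]]
1.6 [[222. 495.]]
1.7 [[219. 507.]]
t 10.35 pos [515.4 116.6  85.2] rot [ 3.141e+00 -1.000e-03  1.940e-01] F [ 0.1 -0.1 -0.9] gap 0.315
shift [ 0.043 -0.004  0.373] turn [ 0.   -0.01  0.  ]
-60 [(3, -1, 138), (2, -11, 136), (2, 7, 139), (2, -5, 137), (1, -1, 139), (1, 0, 137), (0, 1, 138)]
-55 [(4, 6, 140), (2, -2, 139), (2, 8, 140), (2, -4, 140), (1, -8, 138), (0, -10, 138), (0, -8, 138)]
-50 [(62, -8, 115), (3, 7, 138), (2, -10, 139), (2, 9, 138), (2, 6, 138), (1, -7, 137), (0, 11, 138)]
-45 [(65, 0, 118), (3, -1, 137), (2, -3, 139), (1, 6, 137), (1, -1, 138), (0, 3, 138), (0, -9, 139)]
-40 [(71, 1, 118), (2, 12, 137), (2, -11, 136), (2, 1, 136), (1, -4, 139), (1, 7, 139), (0, 2, 139)]
-35 [(4, 1, 135), (2, 11, 135), (2, 3, 136), (1, -1, 134), (1, 7, 138), (0, -3, 137), (0, -5, 136), (-2, 4, 139)]
-30 [(101, 11, 97), (4, -5, 136), (3, 1, 138), (2, 8, 139), (1, 12, 136), (1, 6, 139), (1, -8, 138)]
-25 [(101, 12, 103), (4, -1, 144), (3, 1, 178), (2, -1, 181), (1, 10, 161), (0, 5, 195)]
-20 [(130, 10, 62), (86, 1,
[... 2224 characters left out ...]
 138), (1, -2, 140)]
95 [(67, -3, 104), (63, -7, 73), (3, -2, 139), (2, 9, 136), (1, 10, 141), (1, 0, 137)]
100 [(66, -5, 42), (64, 0, 38), (62, 2, 37), (57, 4, 62), (1, -6, 127), (0, 1, 128)]
105 [(65, -1, 48), (62, 1, 31), (59, -1, 24), (57, -7, 37), (-12, 9, 113), (-12, -7, 111)]
110 [(61, -2, 25), (-11, -2, 87), (-12, 3, 97), (-12, 1, 102), (-13, 10, 108), (-13, -9, 78), (-14, -4, 83)]
115 [(-11, 8, 80), (-12, -1, 86), (-12, 5, 92), (-13, -8, 97), (-13, -6, 91), (-13, -5, 106)]
120 [(-9, -4, 104), (-12, -9, 108), (-12, -7, 108), (-12, 6, 106), (-13, -10, 107), (-13, -9, 109)]
125 [(-10, -7, 107), (-11, 10, 106), (-12, 7, 103), (-12, 10, 103), (-13, 5, 106), (-13, 6, 107), (-14, -5, 106)]
```

Request:
carry_out(deltas=[[[-0.1,0,0],[0,-1.2,0],255],[[-0.2,0,0],[0,-2.4,0],255],[[-0.3,0,0],[0,-3.6,0],255],[[-0.3,0,0],[0,-4.5,0],255],[[-0.3,0,0],[0,-4.5,0],255]])

```text
time_s: 10.9
tcp_pos: [508.1, 115.4, 83.0]
eef_rot: [-3.141, 0.395, 0.194]
force: [-0.4, -0.0, -1.2]
finger_gap: 0.317
```

Run:
```python
from h import *
delta(seat(-45,0,30),YS)
p,d=capture('scene')
Q,u,v=cloud('scene',d);g=p[v,u].mean(1)
k=(abs(Q[:,1])<13)&(Q[:,2]>30)&(Q[:,2]<90)&(Q[:,0]<45)&(Q[:,0]>-90)
A=np.c_[Q[k],g[k]]
for x in range(-80,45,5):
    a=A[abs(A[:,0]-x)<2.5]
    if len(a):print(x,len(a),np.percentile(a[:,2],[5,50,95]).round(),a[:,3].mean().round())
```

```text
t 10.9 pos [508.1 115.4  83. ] rot [-3.141  0.395  0.194] F [-0.4 -0.  -1.2] gap 0.317
shift [0.46  0.005 1.216] turn [-0.    4.53  0.  ]
-60 3 [65. 66. 67.] 130.0
-55 11 [67. 67. 68.] 146.0
-50 12 [68. 69. 71.] 167.0
-45 15 [69. 71. 72.] 162.0
-40 13 [71. 72. 73.] 171.0
-35 17 [65. 74. 75.] 157.0
-30 26 [69. 75. 77.] 151.0
-25 51 [66. 75. 80.] 159.0
-20 70 [67. 70. 77.] 155.0
-15 22 [68. 69. 71.] 176.0
-10 17 [70. 71. 72.] 178.0
-5 22 [72. 73. 74.] 181.0
0 23 [73. 74. 75.] 179.0
5 17 [74. 76. 77.] 182.0
10 24 [76. 77. 78.] 187.0
15 24 [77. 78. 80.] 187.0
20 33 [76. 79. 80.] 167.0
```

Request:
carry_out(deltas=[[[0.2,0,0.5],[0,0,0],255],[[0.4,0,1.0],[0,0,0],255],[[0.55,0,1.35],[0,0,0],255],[[0.61,0,1.47],[0,0,0],255],[[0.63,0,1.5],[0,0,0],255]])

```text
time_s: 11.45
tcp_pos: [507.1, 115.3, 34.9]
eef_rot: [3.142, 0.393, 0.195]
force: [-0.8, -0.0, -0.6]
finger_gap: 0.316
```

Run:
```python
from h import *
delta(seat(-45,0,15),YS)
```

```text
t 11.45 pos [507.1 115.3  34.9] rot [3.142 0.393 0.195] F [-0.8 -0.  -0.6] gap 0.316
shift [0.066 0.007 0.185] turn [0.   4.51 0.01]
```

Request:
carry_out(deltas=[[[0.04,0,0.09],[0,0,0],255],[[0.06,0,0.15],[0,0,0],255],[[0.06,0,0.15],[0,0,0],255]], squeeze=20)

```text
time_s: 11.75
tcp_pos: [508.6, 115.5, 31.5]
eef_rot: [-3.142, 0.39, 0.195]
force: [4.2, -1.0, 10.2]
finger_gap: 0.315
```

Run:
```python
from h import *
delta(seat(-45,0,15),YS)
p,d=capture('scene')
Q,u,v=cloud('scene',d);g=p[v,u].mean(1)
k=(abs(Q[:,1])<13)&(Q[:,2]>-5)&(Q[:,2]<60)&(Q[:,0]<45)&(Q[:,0]>-90)
A=np.c_[Q[k],g[k]]
for x in range(-80,45,10):
    a=A[abs(A[:,0]-x)<2.5]
    if len(a):print(x,len(a),np.percentile(a[:,2],[5,50,95]).round(),a[:,3].mean().round())
```

```text
t 11.75 pos [508.6 115.5  31.5] rot [-3.142  0.39   0.195] F [ 4.2 -1.  10.2] gap 0.315
shift [-0.023  0.005  0.101] turn [0.   4.47 0.01]
-60 3 [15. 16. 16.] 124.0
-50 14 [17. 18. 19.] 172.0
-40 21 [ 1. 20. 22.] 166.0
-30 30 [ 5. 22. 25.] 155.0
-20 85 [ 4. 18. 25.] 155.0
-10 25 [ 1. 17. 18.] 197.0
0 30 [ 1. 19. 21.] 212.0
10 56 [ 0.  4. 23.] 213.0
20 65 [ 0. 21. 25.] 196.0
30 31 [-0.  2.  3.] 135.0
40 29 [-0.  1.  3.] 134.0
```

Request:
carry_out(deltas=[[[0,0,0],[0,0,0],130],[[0,0,0],[0,0,0],90],[[0,0,0],[0,0,0],60],[[0,0,-0.5],[0,0,0],60],[[-0.2,0,-1.5],[0,0,0],60]])

```text
time_s: 12.3
tcp_pos: [517.7, 117.3, 73.5]
eef_rot: [3.141, 0.396, 0.195]
force: [-0.1, 0.6, 0.5]
finger_gap: 0.765
```

Request:
carry_out(deltas=[[[-0.1,0,-0.3],[0,1.2,0],60],[[-0.2,0,-0.6],[0,2.4,0],60],[[-0.3,0,-0.8],[0,3.6,0],60],[[-0.3,0,-0.8],[0,4.5,0],60],[[-0.3,0,-0.8],[0,4.5,0],60]])

```text
time_s: 12.8
tcp_pos: [518.5, 117.5, 100.8]
eef_rot: [3.141, -0.002, 0.195]
force: [0.6, -0.3, 0.2]
finger_gap: 0.763
```

Run:
```python
from h import *
delta(seat(-45,0,80),YS)
p,d=capture('scene');cv2.imwrite('pics/k.png',p);np.save('pics/k.npy',d)
Q,u,v=cloud('scene',d);g=p[v,u].mean(1)
k=(abs(Q[:,1])<40)&(Q[:,2]>3.0)&(Q[:,2]<25)&(Q[:,0]<60)&(Q[:,0]>-95)
A=np.c_[Q[k],g[k]]
for x in range(-85,60,5):
    a=A[abs(A[:,0]-x)<2.5]
    if len(a):print(x,len(a),'y',np.percentile(a[:,1],[5,50,95]).round(1),'z',np.percentile(a[:,2],[5,50,95]).round(1),a[:,3].mean().round())
```

```text
t 12.8 pos [518.5 117.5 100.8] rot [ 3.141e+00 -2.000e-03  1.950e-01] F [ 0.6 -0.3  0.2] gap 0.763
shift [-0.396  0.005  0.227] turn [ 0.   -0.02  0.01]
-65 4 y [-36.8 -11.   23.8] z [3.1 3.5 4.2] 127.0
-60 6 y [ 0.  19.8 36.7] z [ 3.1  3.8 13.4] 142.0
-55 33 y [-13.9   0.3  26. ] z [ 3.3 14.5 17.1] 157.0
-50 43 y [-14.7   3.8  18.8] z [ 3.4 15.  17.4] 167.0
-45 40 y [-20.5  -0.3  13.4] z [ 3.7 14.9 18. ] 173.0
-40 35 y [-12.7   1.6  12.3] z [ 6.4 15.2 17.3] 178.0
-35 34 y [-13.1   1.9  12.6] z [ 4.4 15.1 17.1] 176.0
-30 40 y [-14.2  -1.7  12.3] z [ 3.7 15.6 16.9] 174.0
-25 40 y [-25.8   2.1  15.5] z [ 3.2 15.4 17.6] 176.0
-20 83 y [-15.8  -2.2  13.1] z [ 4.  13.3 17. ] 157.0
-15 64 y [-14.5  -0.4  17.3] z [ 3.2  6.5 14.2] 173.0
-10 42 y [-16.7  -0.5  12.3] z [3.8 5.4 7.4] 215.0
-5 42 y [-22.6  -2.1  17.9] z [3.2 5.2 7. ] 207.0
0 37 y [-15.2  -1.3  12.4] z [3.7 5.4 7.4] 216.0
5 45 y [-19.5  -1.7  13.5] z [3.2 5.2 6.7] 210.0
10 33 y [-15.7   0.9  23.5] z [3.6 5.1 6.2] 212.0
15 33 y [-8.2  1.4 27.2] z [3.5 5.3 7.2] 212.0
20 35 y [-7.1  5.1 34.7] z [3.5 4.8 6.9] 200.0
25 14 y [-18.6   0.2  11.5] z [3.3 5.4 7.6] 175.0
30 7 y [-5.7  4.3 38.3] z [3.1 3.3 4. ] 140.0
35 5 y [-27.6  19.   32.9] z [3.1 3.3 4.3] 138.0
40 7 y [-0.4 19.8 30.4] z [3.1 3.4 3.6] 139.0
45 10 y [-20.9  10.9  32. ] z [3.1 3.2 3.8] 139.0
50 8 y [-17.   26.3  32. ] z [3.2 3.5 4.4] 140.0
55 3 y [ 8.5 10.9 32.2] z [3.2 3.3 4.1] 139.0
```

Run:
```python
from h import *
d=np.load('pics/k.npy');Q,u,v=cloud('scene',d)
k=(abs(Q[:,1])<22)&(Q[:,2]>13)&(Q[:,2]<20)&(Q[:,0]<0)&(Q[:,0]>-75)
print(cv2.minAreaRect(Q[k,:2].astype(np.float32)),Q[k].mean(0))
for lo in(-56,-46,-36,-26): 
    a=Q[k&(Q[:,0]>lo)&(Q[:,0]<lo+10)];print(lo,a[:,1].min(),a[:,1].max(),a[:,1].mean())
p=cv2.imread('pics/k.png').astype(int);m=p[v,u].min(1)
k=(abs(Q[:,1])<25)&(Q[:,2]>3.6)&(Q[:,2]<9)&(Q[:,0]<35)&(Q[:,0]>-12)&(m>150)
print(cv2.minAreaRect(Q[k,:2].astype(np.float32)),Q[k].mean(0))
```

```text
((-36.786067962646484, -1.4880523681640625), (27.455472946166992, 42.08557891845703), 89.54684448242188) [-35.43636685  -1.27366172  15.61281095]
-56 -14.832422118212762 12.19857372635673 -1.9506508890536796
-46 -15.181240033760314 12.312199568124111 -0.8637782623601609
-36 -14.887649322425183 12.003296396092143 -1.945432112636977
-26 -15.001998107125981 12.1228718257731 -1.0189600235760385
((6.003868103027344, -1.921034812927246), (36.17875289916992, 31.153337478637695), 0.48222213983535767) [ 4.57255246 -0.48487461  5.5619829 ]
```

Request:
carry_out(deltas=[[[-0.11,0.04,0.6],[0,0,0],60],[[-0.11,0.04,1.4],[0,0,0],60],[[-0.11,0.04,2.0],[0,0,0],60],[[-0.11,0.04,2.25],[0,0,0],60],[[-0.11,0.04,2.37],[0,0,0],60]], squeeze=40)

```text
time_s: 13.35
tcp_pos: [516.7, 116.0, 28.1]
eef_rot: [3.141, 0.002, 0.195]
force: [0.5, -0.5, 0.5]
finger_gap: 0.767
```

Run:
```python
from h import *
delta(seat(-36.3,-1.2,15.5),YS)
```

```text
t 13.35 pos [516.7 116.   28.1] rot [3.141e+00 2.000e-03 1.950e-01] F [ 0.5 -0.5  0.5] gap 0.767
shift [-0.038  0.009 -0.046] turn [0.   0.02 0.01]
```

Request:
carry_out(deltas=[[[-0.03,0,-0.05],[0,0,0],120],[[-0.03,0,-0.05],[0,0,0],200],[[-0.03,0,-0.05],[0,0,0],255],[[-0.03,0,-0.05],[0,0,0],255],[[-0.03,0,-0.05],[0,0,0],255]])

```text
time_s: 13.85
tcp_pos: [516.3, 115.9, 31.5]
eef_rot: [-3.141, -0.001, 0.195]
force: [-2.6, -0.1, 8.0]
finger_gap: 0.313
```

Request:
carry_out(deltas=[[[0,0,-0.05],[0,0,0],255],[[0,0,-0.1],[0,0,0],255],[[0.3,-0.02,-0.1],[0,0,0],255],[[0.6,-0.04,-0.1],[0,0,0],255],[[0.9,-0.04,-0.1],[0,0,0],255]])

```text
time_s: 14.35
tcp_pos: [543.1, 122.6, 33.5]
eef_rot: [-3.141, -0.0, 0.195]
force: [-0.2, -0.3, 0.2]
finger_gap: 0.303
```

Run:
```python
from h import *
delta(seat(0,0,15.5),YS)
p,d=capture('scene')
Q,u,v=cloud('scene',d);m=p[v,u].min(1)
for x in range(-35,70,5):
    a=(abs(Q[:,0]-x)<2.5)&(abs(Q[:,1])<12)&(Q[:,2]<24)&(m>120)
    if a.sum():print(x,a.sum(),np.percentile(Q[a,2],[10,50,90]).round(1))
```

```text
t 14.35 pos [543.1 122.6  33.5] rot [-3.141 -0.     0.195] F [-0.2 -0.3  0.2] gap 0.303
shift [0.265 0.014 0.134] turn [-0.   -0.    0.01]
-30 4 [17.2 17.8 18.3]
-25 15 [16.5 17.6 18.9]
-20 18 [16.9 17.9 19.1]
-15 20 [16.3 17.9 18.7]
-10 19 [16.4 17.5 18.6]
-5 25 [16.5 17.8 19.6]
0 24 [16.9 17.7 18.5]
5 32 [16.2 17.9 19.1]
10 59 [ 6.6 15.3 18.2]
15 29 [5.9 7.6 8.5]
20 20 [6.4 7.4 8.4]
25 28 [6.4 7.7 9.1]
30 29 [6.1 7.  8.2]
35 22 [5.8 7.4 8.8]
40 27 [6.1 7.3 8.9]
45 27 [5.9 7.6 8.9]
50 38 [0.5 4.4 7.4]
55 11 [0.7 1.1 2.6]
60 7 [0.1 1.6 2.4]
65 2 [1.3 1.8 2.3]
```

Request:
carry_out(deltas=[[[0.2,0,0],[0,0,0],255],[[0.29,0,0],[0,0,0],255],[[0.29,0,0.04],[0,0,0],255],[[0.29,0,0.09],[0,0,0],255],[[0.29,0,0.09],[0,0,0],255]])

```text
time_s: 14.9
tcp_pos: [550.6, 123.8, 31.5]
eef_rot: [3.142, -0.0, 0.195]
force: [-3.0, -1.1, 14.4]
finger_gap: 0.308
```

Run:
```python
from h import *
delta(seat(0,0,15.5),YS)
p,d=capture('scene')
Q,u,v=cloud('scene',d);m=p[v,u].min(1)
for x in range(-25,70,5):
    a=(abs(Q[:,0]-x)<2.5)&(abs(Q[:,1])<12)&(Q[:,2]<24)&(m>120)
    if a.sum():print(x,a.sum(),np.percentile(Q[a,2],[10,50,90]).round(1))
```

```text
t 14.9 pos [550.6 123.8  31.5] rot [ 3.142 -0.     0.195] F [-3.  -1.1 14.4] gap 0.308
shift [0.012 0.007 0.065] turn [ 0.   -0.    0.01]
-20 13 [13.7 15.5 16.2]
-15 17 [14.4 15.9 17.3]
-10 19 [14.1 15.3 16.8]
-5 21 [14.8 15.9 17.8]
0 23 [14.6 15.8 17.1]
5 29 [14.3 15.7 17.2]
10 26 [14.  15.6 16.9]
15 46 [ 5.9 14.9 16.9]
20 38 [ 4.2  5.7 15.1]
25 23 [3.9 5.2 7.7]
30 31 [4.1 5.7 7.1]
35 24 [3.6 5.  6.7]
40 24 [4.  5.8 6.9]
45 25 [4.2 5.3 6.4]
50 21 [4.5 5.4 7.2]
55 20 [2.3 6.2 7. ]
60 8 [0.7 2.5 5.6]
65 2 [2.5 2.6 2.7]
```

Seated at about x = -1.5 mm and flat. Release and rise.

Request:
carry_out(deltas=[[[0,0,-0.05],[0,0,0],130],[[0,0,-0.05],[0,0,0],80],[[0,0,-0.05],[0,0,0],80],[[0,0,-0.8],[0,0,0],80],[[0,0,-2.2],[0,0,0],80]])

```text
time_s: 15.45
tcp_pos: [548.9, 123.5, 95.2]
eef_rot: [3.141, 0.005, 0.195]
force: [0.5, 0.8, 1.0]
finger_gap: 0.685
```

Request:
carry_out(deltas=[[[0,0,-0.8],[0,0,0],100],[[-0.6,0,-1.6],[0,0,0],100],[[-1.2,0,-1.8],[0,0,0],120],[[-1.2,0,-1.8],[0,0,0],120]])

```text
time_s: 15.85
tcp_pos: [514.1, 116.5, 151.8]
eef_rot: [3.141, -0.001, 0.195]
force: [0.6, 0.2, -0.7]
finger_gap: 0.533
```

Run:
```python
from h import *
delta(seat(106,0,90),YS)
p,d=capture('scene');cv2.imwrite('pics/l.png',p);np.save('pics/l.npy',d)
Q,u,v=cloud('scene',d);m=p[v,u].min(1)
k=(abs(Q[:,1])<22)&(Q[:,2]>13)&(Q[:,2]<20)&(Q[:,0]<30)&(Q[:,0]>-35)
print('block',cv2.minAreaRect(Q[k,:2].astype(np.float32)))
k=(abs(Q[:,1])<20)&(Q[:,2]>35)&(Q[:,2]<75)&(Q[:,0]>88)&(Q[:,0]<130)&(p[v,u].max(1)<60)
print('ball',k.sum(),Q[k].mean(0),Q[k].min(0),Q[k].max(0))
# sphere fit
A=Q[k];from scipy.optimize import least_squares
s=least_squares(lambda c:np.linalg.norm(A-c,axis=1)-8,A.mean(0)-[3,0,3],loss='soft_l1').x;print(s, 'theta',np.arctan2(30,-34)-np.arctan2(s[2]-14,s[0]-82))
```

```text
t 15.85 pos [514.1 116.5 151.8] rot [ 3.141e+00 -1.000e-03  1.950e-01] F [ 0.6  0.2 -0.7] gap 0.533
shift [4.787 0.006 1.597] turn [ 0.   -0.01  0.01]
block ((-2.2794971466064453, -1.9986457824707031), (43.23915100097656, 28.483095169067383), 0.0054927971214056015)
ball 64 [102.20589755  -1.42695433  61.34159385] [96.76359808 -8.5893901  54.42041632] [106.67152837   4.11650734  66.35965844]
[97.867559   -2.68805168 57.25550089] theta 1.1994086624549771
```

Request:
carry_out(deltas=[[[1.4,0,0],[0,0,0],120],[[2.8,0,0],[0,0,0],120],[[4.0,0.03,0],[0,0,0],120],[[4.53,0.04,0],[0,0,0],120],[[4.53,0.04,0],[0,0,0],120]], squeeze=20)

```text
time_s: 16.4
tcp_pos: [650.5, 142.4, 149.1]
eef_rot: [-3.142, 0.001, 0.195]
force: [0.2, 0.5, 0.0]
finger_gap: 0.53
```

Run:
```python
from h import *
delta(seat(98.5,-1,47),YS)
```

```text
t 16.4 pos [650.5 142.4 149.1] rot [-3.142e+00  1.000e-03  1.950e-01] F [0.2 0.5 0. ] gap 0.53
shift [-0.09   0.004  2.938] turn [-0.    0.01  0.01]
```

Request:
carry_out(deltas=[[[-0.09,0,1.0],[0,0,0],120],[[-0.09,0,2.0],[0,0,0],120],[[-0.09,0,2.6],[0,0,0],120],[[-0.09,0,2.93],[0,0,0],120],[[-0.09,0,2.93],[0,0,0],120]])

```text
time_s: 16.9
tcp_pos: [645.4, 141.3, 61.5]
eef_rot: [3.141, 0.002, 0.195]
force: [0.4, 0.1, -0.3]
finger_gap: 0.529
```

Request:
carry_out(deltas=[[[0,0,0],[0,0,0],180],[[0,0,0],[0,0,0],255],[[0,0,0],[0,0,0],255],[[0,0,0],[0,0,0],255],[[0,0,0],[0,0,0],255]])

```text
time_s: 17.4
tcp_pos: [647.0, 141.6, 63.9]
eef_rot: [-3.142, -0.002, 0.195]
force: [1.3, -0.6, 6.9]
finger_gap: 0.168
```

Run:
```python
from h import *
delta(seat(98.5,-1,47),YS)
a0=np.arctan2(30,-34);b=a0-1.2
for th in np.arange(1.1,0,-.1):
    a=a0-th;print(round(th,2),(45.34*(np.cos(a)-np.cos(b))/30).round(2),(-45.34*(np.sin(a)-np.sin(b))/30).round(2))
```

```text
t 17.4 pos [647.  141.6  63.9] rot [-3.142e+00 -2.000e-03  1.950e-01] F [ 1.3 -0.6  6.9] gap 0.168
shift [0.028 0.001 0.095] turn [-0.   -0.02  0.01]
1.1 -0.14 -0.04
1.0 -0.29 -0.08
0.9 -0.44 -0.09
0.8 -0.59 -0.09
0.7 -0.74 -0.08
0.6 -0.89 -0.05
0.5 -1.04 -0.0
0.4 -1.18 0.06
0.3 -1.31 0.13
0.2 -1.43 0.21
0.1 -1.55 0.31
```

Request:
carry_out(deltas=[[[-0.14,0,-0.1],[0,0,0],255],[[-0.29,0,-0.14],[0,0,0],255],[[-0.44,0,-0.15],[0,0,0],255],[[-0.59,0,-0.15],[0,0,0],255],[[-0.74,0,-0.14],[0,0,0],255]])

```text
time_s: 17.9
tcp_pos: [624.2, 137.2, 67.3]
eef_rot: [-3.142, -0.0, 0.195]
force: [0.6, -0.5, 1.8]
finger_gap: 0.163
```

Request:
carry_out(deltas=[[[-0.15,0,0.03],[0,0,0],255],[[-0.3,0,0.08],[0,0,0],255],[[-0.44,0,0.14],[0,0,0],255],[[-0.57,0,0.21],[0,0,0],255],[[-0.69,0,0.28],[0,0,0],255]])

```text
time_s: 18.4
tcp_pos: [603.6, 133.2, 58.5]
eef_rot: [-3.142, 0.0, 0.195]
force: [0.0, -0.5, 2.0]
finger_gap: 0.169
```

Run:
```python
from h import *
delta(seat(51,-1,39),YS)
p,d=capture('scene')
Q,u,v=cloud('scene',d);g=p[v,u].mean(1)
for x in range(20,90,5):
    a=(abs(Q[:,0]-x)<2.5)&(abs(Q[:,1]+1)<6)&(Q[:,2]<70)
    if a.sum():print(x,a.sum(),np.percentile(Q[a,2],[5,25,50,75,95]).round(),g[a].mean().round())
```

```text
t 18.4 pos [603.6 133.2  58.5] rot [-3.142  0.     0.195] F [ 0.  -0.5  2. ] gap 0.169
shift [-0.08   0.005  0.182] turn [-0.    0.    0.01]
20 1 [4. 4. 4. 4. 4.] 166.0
25 2 [5. 5. 5. 5. 5.] 168.0
30 5 [4. 4. 5. 5. 7.] 176.0
35 5 [ 5.  5.  5.  6. 14.] 163.0
40 11 [ 4.  5.  6.  9. 16.] 167.0
45 8 [ 4.  5.  6.  6. 13.] 175.0
50 20 [ 4.  6. 24. 26. 29.] 155.0
55 46 [ 7. 24. 26. 55. 62.] 132.0
60 43 [21. 22. 25. 60. 61.] 111.0
65 51 [20. 22. 52. 57. 62.] 92.0
70 23 [18. 19. 20. 21. 22.] 180.0
75 24 [ 0.  2. 19. 20. 21.] 163.0
80 30 [-0.  1. 18. 20. 21.] 157.0
85 46 [ 1.  3. 15. 18. 21.] 148.0
```

Request:
carry_out(deltas=[[[-0.06,0,0.06],[0,0,0],255],[[-0.11,0,0.11],[0,0,0],255],[[-0.11,0,0.13],[0,0,0],255]])

```text
time_s: 18.75
tcp_pos: [600.1, 132.5, 54.5]
eef_rot: [3.142, 0.001, 0.195]
force: [-4.2, -0.8, 5.5]
finger_gap: 0.161
```

Request:
carry_out(deltas=[[[0,0,0],[0,0,0],120],[[0,0,0],[0,0,0],120],[[0,0,0],[0,0,0],120],[[0,0,-0.3],[0,0,0],120],[[0,0,-1.2],[0,0,0],120]])

```text
time_s: 19.25
tcp_pos: [599.6, 132.3, 89.7]
eef_rot: [3.141, 0.004, 0.195]
force: [-0.6, -0.2, 0.9]
finger_gap: 0.528
```

Request:
carry_out(deltas=[[[0,0,-1],[0,0,0],120],[[0,0,-2],[0,0,0],120],[[-2,0,-3],[0,0,0],120],[[-3,0,-3],[0,0,0],120],[[-3,0,-3],[0,0,0],120]])

```text
time_s: 19.75
tcp_pos: [508.4, 113.9, 182.5]
eef_rot: [3.141, 0.001, 0.195]
force: [0.7, 0.1, 0.5]
finger_gap: 0.528
```

Run:
```python
from h import *
delta(seat(51,-1,39),YS)
p,d=capture('scene')
Q,u,v=cloud('scene',d);g=p[v,u].mean(1)
k=(abs(Q[:,1])<22)&(Q[:,2]>12.5)&(Q[:,2]<19)&(Q[:,0]<30)&(Q[:,0]>-35)
print('block',cv2.minAreaRect(Q[k,:2].astype(np.float32)),Q[k].mean(0))
def th(k0):
    A=Q[k0];from scipy.optimize import least_squares
    s=least_squares(lambda c:np.linalg.norm(A-c,axis=1)-8,A.mean(0)-[3,0,3],loss='soft_l1').x
    print('ball',len(A),s,'theta',np.arctan2(30,-34)-np.arctan2(s[2]-14,s[0]-82))
th((abs(Q[:,1])<15)&(Q[:,2]>35)&(Q[:,2]<60)&(Q[:,0]>35)&(Q[:,0]<75)&(p[v,u].max(1)<60))
for x in range(20,90,5):
    a=(abs(Q[:,0]-x)<2.5)&(abs(Q[:,1]+1)<6)&(Q[:,2]<70)
    if a.sum():print(x,a.sum(),np.percentile(Q[a,2],[5,25,50,75,95]).round(),g[a].mean().round())
```

```text
t 19.75 pos [508.4 113.9 182.5] rot [3.141e+00 1.000e-03 1.950e-01] F [0.7 0.1 0.5] gap 0.528
shift [ 3.161 -0.012  4.314] turn [0.01 0.01 0.01]
block ((-1.890176773071289, -1.4508705139160156), (42.03594970703125, 28.213422775268555), 0.813345730304718) [-1.58819468 -0.34734041 15.72654654]
ball 53 [48.82436571 -2.8947425  47.76819122] theta 0.07127013338613875
20 20 [ 5.  8. 12. 15. 17.] 155.0
25 5 [4. 6. 6. 6. 7.] 203.0
30 6 [ 5.  9. 19. 20. 21.] 168.0
35 16 [11. 18. 21. 21. 22.] 167.0
40 12 [12. 18. 20. 21. 22.] 167.0
45 25 [ 5.  7. 19. 23. 54.] 154.0
50 69 [10. 21. 30. 52. 56.] 109.0
55 57 [14. 19. 48. 52. 55.] 89.0
60 18 [17. 18. 18. 19. 26.] 173.0
65 18 [17. 18. 19. 19. 20.] 181.0
70 18 [17. 17. 18. 19. 20.] 182.0
75 14 [-1. 16. 18. 19. 19.] 167.0
80 30 [ 0.  2. 18. 21. 21.] 156.0
85 52 [ 0.  2. 15. 19. 21.] 148.0
```

The clip reads about 0.07 rad, so it is on the glass. The slide is at (-1.9, -1.5) mm with about 1° of yaw, and the robot is clear. Handing in.

```bash
python3 -c "
from cell import *
sign_off()"
```

```text
the job is handed in; nothing more can be done
```

The job is handed in: the chamber slide lies on the grey stage with its wells over the window and its bare end under the lowered clip, and the robot is well clear. `sign_off()` reports no verdict.

**First attempt failed:** I pinched the clip's ball and lifted it open, and it stayed there. However, it rested at about 1.35 rad (1.2 in a later fit), not at its 1.7 stop. I lowered the slide from straight above, and its bare end came down on the clip's foot. The slide pitched up about 37° in the jaws, with up to 31 N on the wrist in that step's reading.

**Recovery:** I backed off and set the slide flat on the window-side part of the stage. Then I gripped it again, slid it low under the clip, released it, and lowered the clip onto the glass.

**Last checks, from the scene camera's depth:**

| Check | Measured | Limit |
|---|---|---|
| Wells centre off the window centre | x -1.9 mm, y -1.5 mm | ±12 mm each |
| Slide's turn on the stage | about 0.8° (0.014 rad) | 0.2 rad |
| Block top above the stage | about 15.7 mm, expected 14 mm; bare stage reads 1–2 mm high in the same images | wells centre 4–15 mm |
| Clip angle | about 0.07 rad | 0.03–0.16 rad |

- **Step 2 (slide seated, clip open):** my last angle measurement before lowering the clip was about 1.2 rad, against the 0.9 required.
- **Not checked directly:** final tilt, clip speed, and the final state by eye. My 12 picture views were used up by then.

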